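# Put the mug on the warmer and set the heat dial by its clicks

### The arm

A 7-joint arm with a two-finger parallel gripper is mounted at the origin on a cart in front of the work surface, level with it; the furniture and walls round the work are solid. World frame = base frame: x ahead of the robot, y to its left, z up, the work surface at z = 0. Lengths are in m, angles in rad, forces in N, time in s.
With the tool pointing down it reaches from about 0.35 to 0.9 m from the base axis. Payload 7.2 kg.
Tool frame: the origin (TCP) lies on the centre line of the jaws, within the pads' length; the fingertips stand 14 mm ahead of it and the grasp point (between the pads) lies 5 mm behind it; z points along the fingers, y is the direction in which the jaws open and shut (so a half turn about z gives the same grasp; the last joint's range is limited). The gripper opens to 88 mm and grips with 3 to 60 N. Pads are 20 mm wide; open, the fingers measure 115 mm over their backs; the gripper's body (75 mm by 178 mm) begins 61 mm behind the grasp point.
Start: joints at [-1.328, 0.411, -0.013, 1.596, 0.006, 1.134, -0.082], TCP at [0.191, 0.595, 0.237] pointing down, gripper open.
Joint ranges: [-2.95, 2.95], [-0.29, 1.99], [-1.47, 1.44], [0.14, 2.54], [-1.03, 4.17], [0.13, 1.85], [-2.86, 2.86]. Speed limits (rad/s): [2.39, 2.39, 3.01, 3.01, 3.14, 3.14, 3.14].

### API

Orientations are given as a unit quaternion [x, y, z, w].
In Python, from bench import * gives the robot as it stands.
- The arm moves only by the tool apply_moves, never from a script. Its argument "targets" is a list of rows, each an object with "dr": the turn, a rotation vector about the tool's x, y, z in degrees, a list of three; "dp": the shift along the tool's x, y, z in m, a list of three; "hand": the finger opening in m, from 0 to 0.0878. A call has 1 to 20 rows; each row is the pose to reach, as a shift and turn from the pose commanded when the call began, along the tool's axes at that moment; what a row does not reach only later rows make up. A row lasts 1/8 s, in which the tool goes at most 62.5 mm and 10.7 degrees, less where a joint would pass 70% of its speed; a pose out of reach is approached as far as the arm can. A call with a gripper value outside its range is refused whole. The fingers move at their own pace and stop on an object; the grip force is fixed at half the most. Time passes only in rows, so rows that repeat a pose let the fingers close. It gives the time, the measured TCP pose, the force and the opening at its end, in the units of the state.
- read_state(): the state, without advancing time (a new reading comes with each control period).
- get_image(name): name is "scene" or "top" or "wrist"; returns the picture (480x640x3 uint8, red, green, blue); there is no depth.
- camera_info(name): a dict with "camera_matrix" (3x3 intrinsics, pixels), "R" (3x3) and "t" (3): a world point X has camera coordinates R X + t. Camera axes: x right, y down, z forward; pixel columns grow to the right and rows downward; lengths in m; the calibration is good to about 2 mm. A picture is of the moment at which its call begins: read the wrist's pose just before it. camera_info takes no time and is no camera call; for the wrist camera it gives the pose at the moment of the call.
- job_done(): hands the job in, once; it reports no verdict.
The state is a dict: "clock": time; "q": joint angles; "qvel": joint speeds; "effort": joint torques, N m; "ee_pos": TCP position; "orientation": TCP orientation; "wrist_force": force on the tool from outside, world axes, zero at the start; "ft_torque": the same for the moment, N m; "width": opening from 0.0 (shut) to 1.0 (fully open).
Only numpy, scipy, OpenCV 4.12 (cv2) and the standard library are available. Lean on these libraries where they do the work, as an engineer would, in place of code of your own. Each camera call takes 0.05 s, during which the arm holds its last target.

### The job

Keep the drink warm: first stand the mug upright in the middle of the mug warmer's raised round plate and let go of it, then turn the warmer's dial clockwise from where it stands to the fifth click after off (the fifth white mark clockwise from the red dot), and leave it resting in that click. Leave the other things on the worktop where they stand.

Things in the scene. Friction and masses are not known exactly. Their poses are not given: they have to be found in the camera images.
- warmer: mug warmer, fixed and rigid: light grey flat housing 130 mm (its x) by 280 mm (its y), 22 mm high. Origin at the centre of its underside, z up. A raised round steel plate stands at its +y end (centre at x 0, y +78 mm), a stepped dial at its -y end (axis at x 0, y -80 mm). The dial's red off dot lies 120 degrees counter-clockwise, seen from above, from its +x axis.
- plate_top (a point): centre of the upper face of the warmer's raised round plate: flat steel disc 80 mm across, its top 36 mm above the worktop and 14 mm above the housing around it
- dial_grip (a point): point on the dial's upright axis, in the middle of its grip, 48 mm above the worktop. Grip: upright grey bar 52 mm long, 14 mm thick, 27 to 58 mm above the worktop, on a black round skirt 60 mm across (top 29 mm above the worktop). The bar lies along this point's x axis; +x is the end with the white pointer line. Turns with the dial.
- dial_knob (a joint): angle of the dial, rad: 0 = off (pointer at the red dot), growing clockwise seen from above. It clicks into 9 rest positions 30 degrees (0.5236) apart, from 0 to 4.19, hard stops at both ends; white marks show clicks 1 to 8; click 5 is 2.618. Let go between clicks, it snaps to the nearer one. Passing a click takes about 0.2 N m. Starts in click 0, 1 or 2, rarely caught half-way between two.
- mug_center (a point): centre of the white mug with a terracotta-red inside, half-way up (25.5 mm above its underside), on the axis of its round body. The body is 62 mm across at the rim, tapering to 44 mm at the foot, 51 mm high, hollow, about 0.12 kg; its handle sticks out along this point's -y axis to 60 mm from the mug's axis and is 12 mm thick. z up along the mug's axis.
- tin: food tin, white with a coloured band, 57 mm across, 72 mm high, bystander; origin at the centre of its underside
- glass: small clear drinking glass, 49 mm across, 62 mm high, bystander; origin at the centre of its underside
- butter_tub: flat oblong tub with a teal top, 63 x 105 x 26 mm, bystander; origin at the centre of its underside
- can: tall drinks can, 53 mm across, 134 mm high, bystander; origin at the centre of its underside
- bottle: small sauce bottle with a green cap, 56 mm across, 214 mm high, bystander; origin at the centre of its underside
- packet: flat green packet with yellow ends, 57 x 150 x 12 mm, bystander; origin at the centre of its underside

How it is judged:
On the way, in this order (a step that is already met when the one before it is completed fails the run):
1. the mug stands upright on the warmer's raised plate, its foot wholly on the plate, let go (horizontal distance between mug_center and plate_top below 0.018 m and z of mug_center in the frame of plate_top between 0.02 and 0.03 m and angle between mug_center's own z axis and vertical below 0.12 rad and contact force between the fingers and mug below 0.1 N), for 0.2 s.
2. the dial stands in its fifth click (value of joint dial_knob between 2.5 and 2.74 rad), for 0.2 s.
At the end, for the whole second after the job is handed in: The mug stands still and upright (within 7 degrees) on the raised plate with its axis within 18 mm of the plate's centre, so that its whole foot is on the plate, and the dial rests in its fifth click after off (2.618 rad, within 0.12 rad) (all of step 2 and horizontal distance between mug_center and plate_top below 0.018 m and z of mug_center in the frame of plate_top between 0.02 and 0.03 m and angle between mug_center's own z axis and vertical below 0.12 rad and linear speed of mug below 0.02 m/s); the robot touches nothing.
It fails at once if a bystander (tin, glass, tub, can, bottle or packet) is moved more than 30 mm or knocked over (distance of any of tin, glass, butter_tub, can, bottle, packet from where it was at the start of the episode above 0.03 m or angle between any of tin, glass, can, bottle's own z axis and vertical above 0.5 rad).
It also fails if it takes over 64 s, if anything falls off the work surface, if the arm or the gripper's body presses on something with over 40 N, if the wrist force passes 120 N, or if a joint passes its speed limit or range.

## Working session

There is one attempt and no reset: what is moved stays moved. The work goes in short steps, Python scripts to look and compute and a tool call to move; the robot and the scene stay as the last step left them, time stands still between calls to the robot, and variables do not carry over. Pictures are saved under pics/ and viewed, and the job is handed in when it is done.

Besides the shell and the picture viewer there is one more tool, called after "Call:" by a JSON object that holds its "name" and its "arguments", one argument or row to a line. apply_moves: Moves the arm, as the interface text tells. Its arguments: {"type":"object","properties":{"targets":{"type":"array","items":{"type":"object","properties":{"dr":{"type":"array","items":{"type":"number"}},"dp":{"type":"array","items":{"type":"number"}},"hand":{"type":"number"}}}}},"required":["targets"]}

```bash
mkdir -p pics; python3 - <<'E'
from bench import *
import cv2
print(read_state())
for n in ["scene","top","wrist"]:
    ci=camera_info(n); print(n,ci)
    cv2.imwrite(f"pics/{n}0.png",get_image(n)[:,:,::-1])
E
```

```text
{'clock': 0.0, 'q': array([-1.32819706,  0.41186863, -0.01272719,  1.59704404,  0.00562199,
        1.13427751, -0.08215868]), 'qvel': array([-0.00110243, -0.00200367,  0.00083413, -0.00136767,  0.00023179,
       -0.00098002,  0.00054963]), 'effort': array([ 6.11106661e-04, -5.87950373e+01,  6.41894862e-01, -2.91072142e+01,
       -5.39201754e-02,  1.82522874e-02,  1.50832770e-04]), 'ee_pos': array([0.19102758, 0.59458908, 0.23582846]), 'orientation': array([ 1.54730832e-01,  9.87956355e-01, -7.78637757e-04, -5.89873288e-05]), 'wrist_force': array([0.54684178, 0.24551478, 0.01196808]), 'ft_torque': array([ 0.04469048, -0.03028587,  0.01404215]), 'width': 0.9949422859308019}
scene {'camera_matrix': array([[488.36841662,   0.        , 311.44455364],
       [  0.        , 488.36841662, 238.53635966],
       [  0.        ,   0.        ,   1.        ]]), 'R': array([[-0.90816628, -0.4184831 , -0.01029113],
       [-0.31866822,  0.70707784, -0.63126182],
       [ 0.27144904, -0.57001124, -0.77550152]]), 't': array([0.52271048, 0.27315269, 0.86444591])}
top {'camera_matrix': array([[536.63592322,   0.        , 322.82627884],
       [  0.        , 536.63592322, 237.75954471],
       [  0.        ,   0.        ,   1.        ]]), 'R': array([[ 0.01213603, -0.99972648, -0.01999228],
       [-0.99142841, -0.00942938, -0.13031037],
       [ 0.13008621,  0.02140236, -0.99127167]]), 't': array([-0.04042443,  0.58023899,  1.06617764])}
wrist {'camera_matrix': array([[422.15075986,   0.        , 323.9620502 ],
       [  0.        , 422.15075986, 239.07443897],
       [  0.        ,   0.        ,   1.        ]]), 'R': array([[ 3.06032591e-01,  9.52020943e-01, -4.22232986e-04],
       [ 9.07727883e-01, -2.91660568e-01,  3.01602724e-01],
       [ 2.87008961e-01, -9.26835358e-02, -9.53433594e-01]]), 't': array([-0.62530127, -0.03498146,  0.39094796])}
```

View pics/scene0.png

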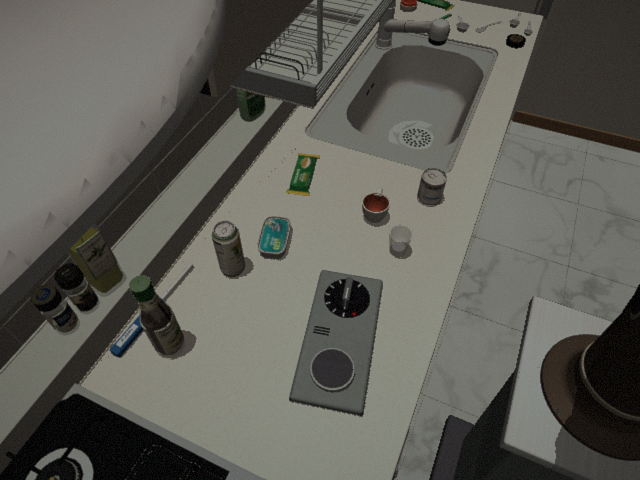

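View pics/top0.png

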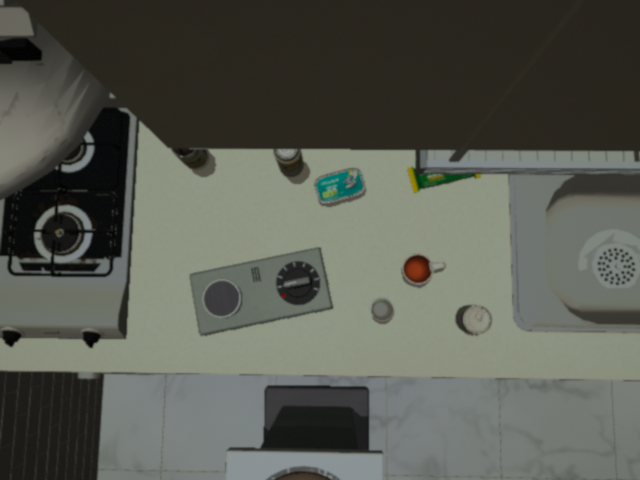

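View pics/wrist0.png

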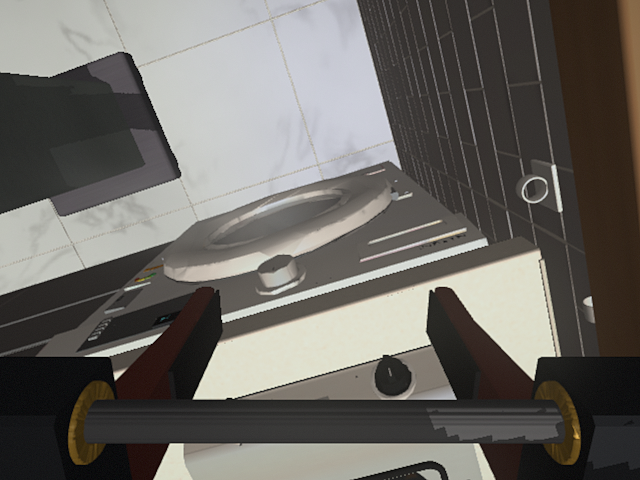

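The scene view shows the mug at (376,206), the dial at (346,298) and the plate at (332,370). In the top view the mug is at (416,269) with its handle to the right, the dial at (297,283) and the plate at (222,299). I'll enlarge the relevant parts next.

```bash
cat > h.py <<'E'
import numpy as np, cv2
from bench import *
def cast(ci,uv,z):
    K,R,t=ci["camera_matrix"],np.array(ci["R"]),np.array(ci["t"])
    d=R.T@np.linalg.inv(K)@np.array([uv[0],uv[1],1.]); c=-R.T@t
    return c+d*(z-c[2])/d[2]
def tri(obs):
    A=np.zeros((3,3));b=np.zeros(3)
    for ci,uv in obs:
        K,R,t=ci["camera_matrix"],np.array(ci["R"]),np.array(ci["t"])
        d=R.T@np.linalg.inv(K)@np.array([uv[0],uv[1],1.]);d/=np.linalg.norm(d);c=-R.T@t
        P=np.eye(3)-np.outer(d,d);A+=P;b+=P@c
    return np.linalg.solve(A,b)
def proj(ci,X):
    p=ci["camera_matrix"]@(np.array(ci["R"])@np.array(X)+ci["t"]);return p[:2]/p[2]
E
python3 - <<'E'
import cv2
t=cv2.imread("pics/top0.png");s=cv2.imread("pics/scene0.png")
a=cv2.resize(t[240:340,180:340],None,fx=5,fy=5,interpolation=cv2.INTER_CUBIC);cv2.imwrite("pics/ta.png",a)
a=cv2.resize(t[240:340,350:500],None,fx=5,fy=5,interpolation=cv2.INTER_CUBIC);cv2.imwrite("pics/tb.png",a)
a=cv2.resize(s[260:420,270:400],None,fx=3.7,fy=3.7,interpolation=cv2.INTER_CUBIC);cv2.imwrite("pics/sa.png",a)
a=cv2.resize(s[160:260,340:460],None,fx=6,fy=6,interpolation=cv2.INTER_CUBIC);cv2.imwrite("pics/sb.png",a)
E
```

```text
(no output)
```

View pics/ta.png

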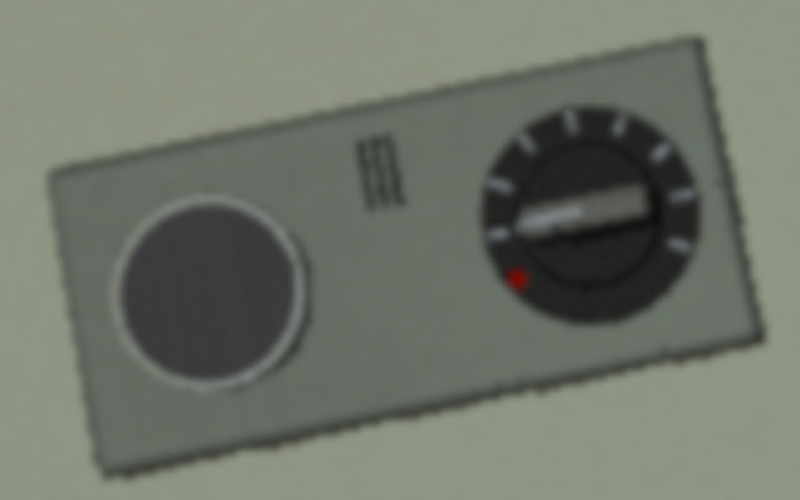

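View pics/tb.png

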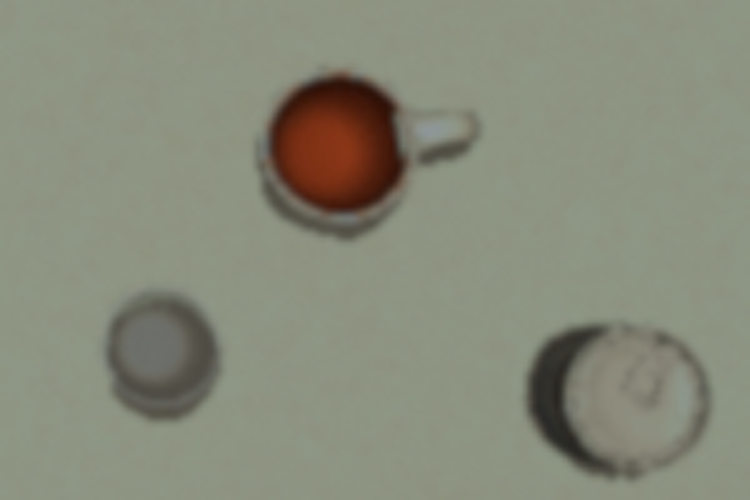

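View pics/sa.png

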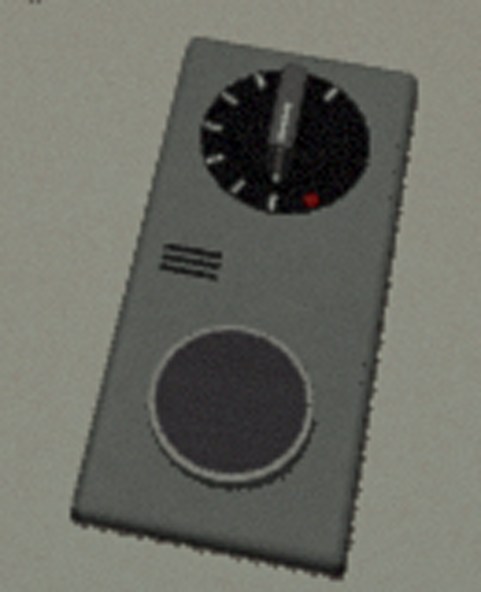

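View pics/sb.png

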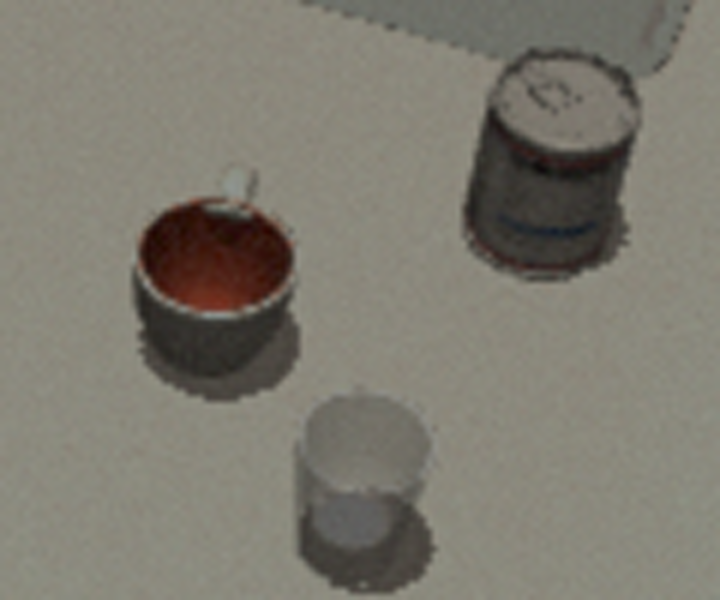

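```bash
python3 - <<'E'
from h import *
ims={n:cv2.imread(f"pics/{n}0.png") for n in("top","scene")}
ci={n:camera_info(n) for n in ims}
def blob(m,seed=None):
    cs,_=cv2.findContours(m.astype(np.uint8),cv2.RETR_EXTERNAL,cv2.CHAIN_APPROX_NONE)
    c=max(cs,key=cv2.contourArea);return c
roi={"mug":{"top":(400,250,450,295),"scene":(360,190,392,222)},
"plate":{"top":(195,272,250,325),"scene":(305,340,360,395)},
"reddot":{"top":(278,288,290,302),"scene":(345,306,362,322)},
"skirt":{"top":(270,255,325,308),"scene":(318,272,374,322)}}
obs={k:[] for k in roi}
for k in roi:
  for n in ims:
    x0,y0,x1,y1=roi[k][n];p=ims[n][y0:y1,x0:x1].astype(int);b,g,r=p[...,0],p[...,1],p[...,2]
    if k in("mug","reddot"): m=(r-g)>25
    elif k=="plate": m=(g-r<4)&(p.sum(2)<240) 
    else: m=(p.max(2)<62)
    if k=="skirt": m=cv2.morphologyEx(m.astype(np.uint8),cv2.MORPH_CLOSE,np.ones((9,9)))
    c=blob(m)
    h=cv2.convexHull(c) 
    M=cv2.moments(h); uv=np.array([M["m10"]/M["m00"]+x0,M["m01"]/M["m00"]+y0])
    e=cv2.fitEllipse(h) if len(h)>5 else None
    print(k,n,uv.round(1),"bbox",cv2.boundingRect(c),e)
    obs[k].append((ci[n],uv))
  z={"mug":.049,"plate":.036,"reddot":.03,"skirt":.029}[k]
  print("   tri",tri(obs[k]).round(4),"cast",[cast(c,u,z).round(4) for c,u in obs[k]])
  if k=='mug':
    for z in (.045,.051): print(z,[cast(c,u,z).round(4) for c,u in obs[k]])
# housing corners top z .022
for uv in [(51/5+180,172/5+240),(698/5+180,40/5+240),(760/5+180,340/5+240),(105/5+180,475/5+240)]: print(cast(ci["top"],uv,.022).round(4))
for uv in [(194/3.7+270,38/3.7+260),(414/3.7+270,76/3.7+260),(342/3.7+270,572/3.7+260),(75/3.7+270,512/3.7+260)]: print(cast(ci["scene"],uv,.022).round(4))
print("ptr",cast(ci["top"],(520/5+180,226/5+240),.058),cast(ci["top"],(645/5+180,195/5+240),.058))
print("ptr sc",cast(ci["scene"],(276/3.7+270,178/3.7+260),.05),cast(ci["scene"],(293/3.7+270,70/3.7+260),.058))
print("handle",cast(ci["top"],(470/5+350,125/5+240),.03),cast(ci["scene"],(240/6+340,172/6+160),.04))
for n,(u,v),z in[("tin",(640/5+350,400/5+240),.072),("glass",(160/5+350,345/5+240),.062)]: print(n,cast(ci["top"],(u,v),z))
print("sc glass",cast(ci["scene"],(365/6+340,445/6+160),.062),"tin",cast(ci["scene"],(565/6+340,102/6+160),.072))
E
```

```text
mug top [416.9 268.7] bbox (4, 6, 26, 26) ((17.173585891723633, 18.724851608276367), (25.351301193237305, 26.1224365234375), 92.37828063964844)
mug scene [375.9 202.2] bbox (4, 3, 25, 19) ((16.003591537475586, 12.18509578704834), (18.903043746948242, 24.377214431762695), 92.20917510986328)
   tri [ 0.5187 -0.2245  0.0486] cast [array([ 0.518 , -0.2245,  0.049 ]), array([ 0.5191, -0.2239,  0.049 ])]
0.045 [array([ 0.5183, -0.2251,  0.045 ]), array([ 0.5201, -0.2277,  0.045 ])]
0.051 [array([ 0.5179, -0.2242,  0.051 ]), array([ 0.5187, -0.2221,  0.051 ])]
plate top [221.2 298.1] bbox (10, 9, 34, 35) ((26.13151741027832, 26.07415199279785), (33.2998046875, 34.29747772216797), 29.198450088500977)
plate scene [332.  368.2] bbox (7, 9, 42, 39) ((26.963237762451172, 28.2143611907959), (38.31318283081055, 41.35099411010742), 94.36441040039062)
   tri [0.4553 0.1724 0.0322] cast [array([0.455 , 0.1715, 0.036 ]), array([0.455 , 0.1741, 0.036 ])]
reddot top [283.  295.1] bbox (3, 5, 5, 5) ((5.0, 7.079095840454102), (4.2302656173706055, 4.5500712394714355), 90.0)
reddot scene [353.8 313.6] bbox 
[... 534 characters left out ...]
0147] cast [array([0.4859, 0.0164, 0.029 ]), array([0.4849, 0.0262, 0.029 ])]
[0.5033 0.2409 0.022 ]
[ 0.5611 -0.0273  0.022 ]
[ 0.4376 -0.0544  0.022 ]
[0.3796 0.2131 0.022 ]
[ 0.5601 -0.0213  0.022 ]
[ 0.4394 -0.0477  0.022 ]
[0.3779 0.2231 0.022 ]
[0.5009 0.2487 0.022 ]
ptr [0.48162565 0.04184984 0.058     ] [ 0.49454663 -0.0079427   0.058     ]
ptr sc [0.47861087 0.05969875 0.05      ] [ 4.93922222e-01 -3.91218466e-04  5.80000000e-02]
handle [ 0.52773165 -0.2828621   0.03      ] [ 0.52731365 -0.27676666  0.04      ]
tin [ 0.41794896 -0.33817103  0.072     ]
glass [ 0.43685839 -0.15309748  0.062     ]
sc glass [ 0.43719762 -0.14681349  0.062     ] tin [ 0.41975817 -0.3308653   0.072     ]
```

```bash
python3 - <<'E'
from h import *
from scipy.spatial.transform import Rotation as Ro
s=read_state();R=Ro.from_quat(s["orientation"]).as_matrix()
c=camera_info("wrist");p=-c["R"].T@c["t"]
print("cam in tool",R.T@(p-s["ee_pos"]),"\n",R.T@c["R"].T)
t=camera_info("top");sc=camera_info("scene")
print("bottle",cast(t,(185,150),.214),cast(sc,(168,340),0.01),"can",cast(t,(288,155),.134),cast(sc,(230,270),0))
def delta(pos,yaz):
    a=np.radians(yaz);Y=np.array([np.cos(a),np.sin(a),0]);Z=np.array([0,0,-1]);X=np.cross(Y,Z)
    T=np.stack([X,Y,Z],1)
    return (R.T@(np.array(pos)-s["ee_pos"])).round(4),np.degrees(Ro.from_matrix(R.T@T).as_rotvec()).round(2)
print(delta((.46,.09,.33),14.5)); print(delta((.5185,-.2245,.26),9.3))
E
```

```text
cam in tool [ 0.08446364  0.00069967 -0.14717414] 
 [[-2.02969143e-04 -9.53471846e-01 -3.01482001e-01]
 [ 9.99999410e-01 -5.15124069e-04  9.55902086e-04]
 [-1.06672636e-03 -3.01481630e-01  9.53471389e-01]]
bottle [0.71203624 0.20827768 0.214     ] [0.7649094  0.23989821 0.01      ] can [0.72734465 0.03248993 0.134     ] [0.74613833 0.04484996 0.        ]
(array([-0.4104, -0.3984, -0.0935]), array([-6.000e-02,  4.000e-02,  5.769e+01]))
(array([-0.5623, -0.6798, -0.0231]), array([-6.000e-02,  5.000e-02,  6.289e+01]))
```

Call:
{"name": "apply_moves", "arguments": {
  "targets": [
    {"dp": [-0.1, -0.08, -0.094], "dr": [0, 0, 14]},
    {"dp": [-0.2, -0.17, -0.094], "dr": [0, 0, 28]},
    {"dp": [-0.3, -0.26, -0.094], "dr": [0, 0, 43]},
    {"dp": [-0.405, -0.347, -0.094], "dr": [0, 0, 57.7]},
    {"dp": [-0.405, -0.347, -0.094], "dr": [0, 0, 57.7]},
    {"dp": [-0.405, -0.347, -0.094], "dr": [0, 0, 57.7]},
    {"dp": [-0.405, -0.347, -0.094], "dr": [0, 0, 57.7]},
    {"dp": [-0.405, -0.347, -0.094], "dr": [0, 0, 57.7]},
    {"dp": [-0.405, -0.347, -0.094], "dr": [0, 0, 57.7]},
    {"dp": [-0.405, -0.347, -0.094], "dr": [0, 0, 57.7]},
    {"dp": [-0.405, -0.347, -0.094], "dr": [0, 0, 57.7]},
    {"dp": [-0.405, -0.347, -0.094], "dr": [0, 0, 57.7]},
    {"dp": [-0.405, -0.347, -0.094], "dr": [0, 0, 57.7]},
    {"dp": [-0.405, -0.347, -0.094], "dr": [0, 0, 57.7]}
  ]
}}

```text
$.targets[0]: bad value
```

```bash
python3 - <<'E'
from h import *
import pickle
s=read_state();c=camera_info("wrist");im=get_image("wrist")[:,:,::-1]
cv2.imwrite("pics/w1.png",im);pickle.dump((s,c),open("w1.pkl","wb"));print(s["ee_pos"],s["clock"],s["orientation"],s["q"],abs(s["qvel"]).max())
E
```

```text
[0.19108115 0.5946856  0.23597538] 0.15 [ 1.54786798e-01  9.87947690e-01 -6.37948758e-04 -4.38110625e-05] [-1.32818092  0.41176893 -0.01268999  1.59683739  0.00561416  1.13430079
 -0.08221733] 0.0016759438084559518
```

View pics/w1.png

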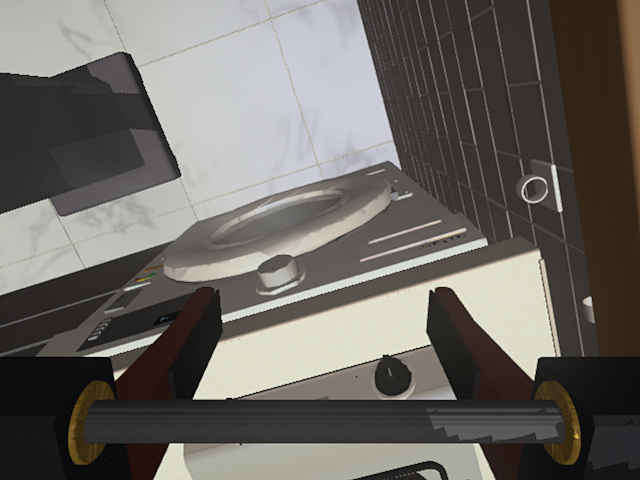

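The move was refused and nothing moved, probably because "hand" is required in every row.

Call:
{"name": "apply_moves", "arguments": {
  "targets": [
    {"dp": [-0.1, -0.08, -0.094], "dr": [0, 0, 14], "hand": 0.0878},
    {"dp": [-0.2, -0.17, -0.094], "dr": [0, 0, 28], "hand": 0.0878},
    {"dp": [-0.3, -0.26, -0.094], "dr": [0, 0, 43], "hand": 0.0878},
    {"dp": [-0.405, -0.347, -0.094], "dr": [0, 0, 57.7], "hand": 0.0878},
    {"dp": [-0.405, -0.347, -0.094], "dr": [0, 0, 57.7], "hand": 0.0878},
    {"dp": [-0.405, -0.347, -0.094], "dr": [0, 0, 57.7], "hand": 0.0878},
    {"dp": [-0.405, -0.347, -0.094], "dr": [0, 0, 57.7], "hand": 0.0878},
    {"dp": [-0.405, -0.347, -0.094], "dr": [0, 0, 57.7], "hand": 0.0878},
    {"dp": [-0.405, -0.347, -0.094], "dr": [0, 0, 57.7], "hand": 0.0878},
    {"dp": [-0.405, -0.347, -0.094], "dr": [0, 0, 57.7], "hand": 0.0878},
    {"dp": [-0.405, -0.347, -0.094], "dr": [0, 0, 57.7], "hand": 0.0878},
    {"dp": [-0.405, -0.347, -0.094], "dr": [0, 0, 57.7], "hand": 0.0878},
    {"dp": [-0.405, -0.347, -0.094], "dr": [0, 0, 57.7], "hand": 0.0878},
    {"dp": [-0.405, -0.347, -0.094], "dr": [0, 0, 57.7], "hand": 0.0878}
  ]
}}

```text
clock: 1.95
ee_pos: [0.4704, 0.1414, 0.3306]
orientation: [0.612, 0.791, -0.0, -0.0]
wrist_force: [-0.5, -0.7, 0.0]
width: 1.002
```

```bash
python3 - <<'E'
from h import *
import pickle
s=read_state();c=camera_info("wrist");im=get_image("wrist")[:,:,::-1]
cv2.imwrite("pics/w1b.png",im);pickle.dump((s,c),open("w1.pkl","wb"));print(s["ee_pos"],s["clock"],s["orientation"],s["q"],abs(s["qvel"]).max())
E
```

```text
[0.47035466 0.14142075 0.33057319] 1.95 [ 6.11776481e-01  7.91030677e-01 -4.78496220e-05 -5.75233049e-05] [-0.82262327  0.09893659  0.47684313  1.79812983 -0.04774523  1.25598083
 -0.07878834] 0.005058524051803244
```

View pics/w1b.png

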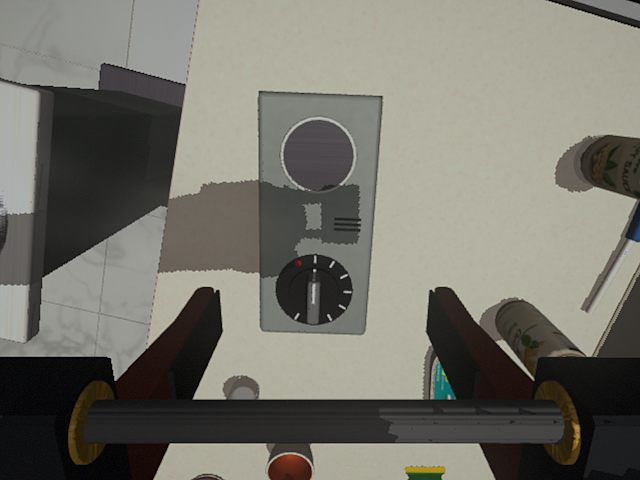

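The wrist view shows the plate at about (318,155), the dial at (314,290), the red dot at (297,263), and the pointer aimed at the first mark (314,259), so click 1. Next I'll measure these from the wrist and top views together.

```bash
python3 - <<'E'
from h import *
import pickle
s,c=pickle.load(open("w1.pkl","rb"))
im=cv2.imread("pics/w1b.png");t=camera_info("top")
big=cv2.resize(im[240:340,260:370],None,fx=5,fy=5,interpolation=cv2.INTER_CUBIC);cv2.imwrite("pics/w1z.png",big)
def hull(m,x0,y0):
    cs,_=cv2.findContours(m.astype(np.uint8),cv2.RETR_EXTERNAL,cv2.CHAIN_APPROX_NONE)
    h=cv2.convexHull(max(cs,key=cv2.contourArea))[:,0].astype(float)+[x0,y0];return h
# skirt
x0,y0=268,246;p=im[y0:334,x0:362].astype(int)
m=cv2.morphologyEx(((p.max(2)<50)).astype(np.uint8),cv2.MORPH_CLOSE,np.ones((7,7)))
h=hull(m,x0,y0);e=cv2.fitEllipse(h.astype(np.float32));print("skirt",e,cast(c,e[0],.029).round(4))
# plate: dark disc
x0,y0=268,105;p=im[y0:205,x0:370].astype(int);b,g,r=p[...,0],p[...,1],p[...,2]
m=((r-g)>-2)&(p.sum(2)<330)
h=hull(m,x0,y0);e2=cv2.fitEllipse(h.astype(np.float32));print("plate",e2,cast(c,e2[0],.036).round(4))
print("plate tri",tri([(c,e2[0]),(t,(221.2,298.1))]),"dial tri(top ellipse)",tri([(c,e[0]),(t,(297.68,284.2))]))
p=im[250:275,285:306].astype(int);m=(p[...,2]-p[...,1])>40;h=hull(m,285,250).mean(0);rd=cast(c,h,.029);print("red",h,rd.round(4))
for uv in [(259,92),(382,96.5),(365,333.5),(262,330)]: print("corner",cast(c,uv,.022).round(4))
d=cast(c,e[0],.029); v=rd-d; print("red az",np.degrees(np.arctan2(v[1],v[0])))
E
```

```text
skirt ((313.5768127441406, 289.0221252441406), (69.83975982666016, 76.23978424072266), 92.87129974365234) [0.4879 0.0245 0.029 ]
plate ((318.0072021484375, 157.6409149169922), (69.45771789550781, 77.1930923461914), 177.69436645507812) [0.4556 0.1723 0.036 ]
plate tri [0.45527249 0.17198651 0.03356279] dial tri(top ellipse) [0.48752955 0.01765194 0.01375298]
red [298.    262.375] [0.4627 0.052  0.029 ]
corner [0.3812 0.2197 0.022 ]
corner [0.5039 0.247  0.022 ]
corner [ 0.5635 -0.0201  0.022 ]
corner [ 0.4411 -0.0469  0.022 ]
red az 132.44037600658206
```

View pics/w1z.png

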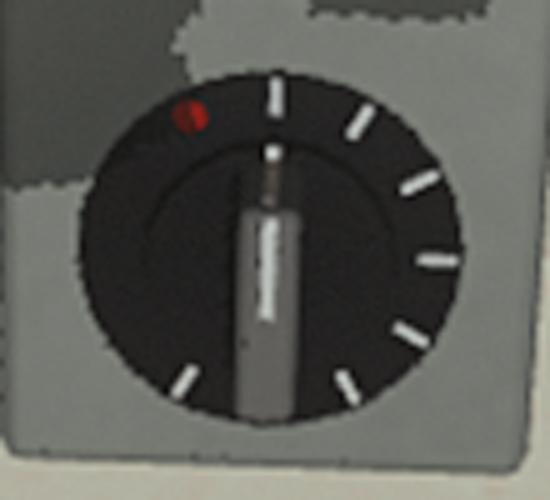

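Call:
{"name": "apply_moves", "arguments": {
  "targets": [
    {"dp": [-0.06, -0.008, 0.0], "dr": [0, 0, 2], "hand": 0.0878},
    {"dp": [-0.12, -0.016, 0.0], "dr": [0, 0, 5.3], "hand": 0.0878},
    {"dp": [-0.18, -0.024, 0.02], "dr": [0, 0, 5.3], "hand": 0.0878},
    {"dp": [-0.24, -0.032, 0.04], "dr": [0, 0, 5.3], "hand": 0.0878},
    {"dp": [-0.3, -0.04, 0.06], "dr": [0, 0, 5.3], "hand": 0.0878},
    {"dp": [-0.34, -0.043, 0.09], "dr": [0, 0, 5.3], "hand": 0.0878},
    {"dp": [-0.367, -0.045, 0.131], "dr": [0, 0, 5.3], "hand": 0.0878},
    {"dp": [-0.367, -0.045, 0.131], "dr": [0, 0, 5.3], "hand": 0.0878},
    {"dp": [-0.367, -0.045, 0.131], "dr": [0, 0, 5.3], "hand": 0.0878},
    {"dp": [-0.367, -0.045, 0.131], "dr": [0, 0, 5.3], "hand": 0.0878},
    {"dp": [-0.367, -0.045, 0.131], "dr": [0, 0, 5.3], "hand": 0.0878},
    {"dp": [-0.367, -0.045, 0.131], "dr": [0, 0, 5.3], "hand": 0.0878}
  ]
}}

```text
clock: 3.5
ee_pos: [0.5193, -0.2252, 0.2003]
orientation: [0.648, 0.762, 0.001, 0.0]
wrist_force: [-0.1, 0.3, -0.5]
width: 1.0
```

```bash
python3 - <<'E'
from h import *
import pickle
s=read_state();c=camera_info("wrist");im=get_image("wrist")[:,:,::-1]
cv2.imwrite("pics/w2.png",im);pickle.dump((s,c),open("w2.pkl","wb"));print(s["ee_pos"],s["clock"],s["orientation"],s["q"],abs(s["qvel"]).max())
E
```

```text
[ 0.51929618 -0.22516931  0.20032612] 3.5 [6.47771044e-01 7.61834801e-01 5.08222341e-04 3.90648616e-04] [-0.20823545  0.40293718  0.70442564  1.82140509 -0.30242462  1.02589589
  0.77687009] 0.00709516964863783
```

View pics/w2.png

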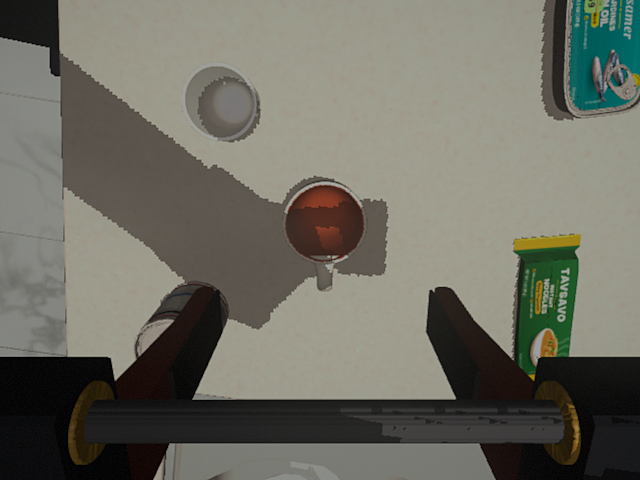

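The mug is centred at about (325,221) between the fingers. Its handle points straight down the image, toward tool -x.

```bash
python3 - <<'E'
from h import *
from scipy.spatial.transform import Rotation as Ro
import pickle
s,c=pickle.load(open("w2.pkl","rb"));im=cv2.imread("pics/w2.png");t=camera_info("top")
p=im[170:275,275:375].astype(int);m=((p[...,2]-p[...,1])>25).astype(np.uint8)
h=cv2.convexHull(max(cv2.findContours(m,0,1)[0],key=cv2.contourArea))
e=cv2.fitEllipse(h);uv=np.array(e[0])+[275,170];print(uv,e[1])
print("tri",tri([(c,uv),(t,(416.9,268.7))]),[cast(c,uv,z).round(4) for z in(.045,.049)])
R=Ro.from_quat(s["orientation"]).as_matrix()
X=tri([(c,uv),(t,(416.9,268.7))])
print("in tool",R.T@(X-s["ee_pos"]),"handle in tool",R.T@(cast(c,(325,290),.03)-s["ee_pos"]))
E
```

```text
[328.52886581 220.45975876] (67.38956451416016, 83.5407485961914)
tri [ 0.52274185 -0.23172364  0.00389813] [array([ 0.5217, -0.2212,  0.045 ]), array([ 0.5215, -0.2202,  0.049 ])]
in tool [-0.00703548  0.00209548  0.19643039] handle in tool [-0.05943953  0.00024837  0.17032282]
```

Call:
{"name": "apply_moves", "arguments": {
  "targets": [
    {"dp": [0.003, 0.001, 0.04], "dr": [0, 0, 0], "hand": 0.0878},
    {"dp": [0.003, 0.001, 0.08], "dr": [0, 0, 0], "hand": 0.0878},
    {"dp": [0.003, 0.001, 0.1], "dr": [0, 0, 0], "hand": 0.0878},
    {"dp": [0.003, 0.001, 0.1], "dr": [0, 0, 0], "hand": 0.0878},
    {"dp": [0.003, 0.001, 0.1], "dr": [0, 0, 0], "hand": 0.0878},
    {"dp": [0.003, 0.001, 0.1], "dr": [0, 0, 0], "hand": 0.0878}
  ]
}}

```text
clock: 4.3
ee_pos: [0.5201, -0.2229, 0.1008]
orientation: [0.648, 0.762, 0.001, 0.001]
wrist_force: [0.5, -0.0, -0.3]
width: 1.005
```

```bash
python3 - <<'E'
from h import *
from scipy.spatial.transform import Rotation as Ro
import pickle
s=read_state();c=camera_info("wrist");im=get_image("wrist")[:,:,::-1].copy()
cv2.imwrite("pics/w3.png",im);pickle.dump((s,c),open("w3.pkl","wb"));print(s["ee_pos"],s["clock"])
R=Ro.from_quat(s["orientation"]).as_matrix()
for z in(.036,.051):
  for x in (-.02,-.01,0,.01):print(z,x,proj(c,s["ee_pos"]+R@np.array([x,0,s["ee_pos"][2]-z])).round(0))
E
```

```text
[ 0.52011622 -0.22288102  0.10081195] 4.3
0.036 -0.02 [325. 304.]
0.036 -0.01 [325. 287.]
0.036 0 [325. 270.]
0.036 0.01 [325. 253.]
0.051 -0.02 [325. 317.]
0.051 -0.01 [325. 299.]
0.051 0 [325. 281.]
0.051 0.01 [325. 263.]
```

View pics/w3.png

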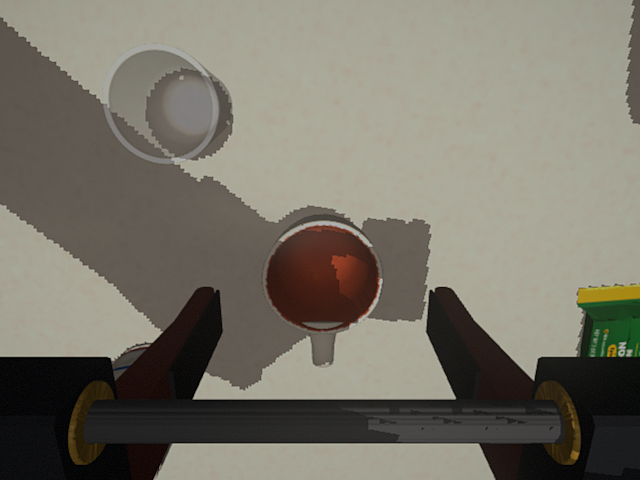

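Seen close up, the rim ellipse is centred at about (322.5,275). That puts the mug 3 mm from the jaw line along tool x and on the centre line in y. I'll shift 2 mm, descend and close.

Call:
{"name": "apply_moves", "arguments": {
  "targets": [
    {"dp": [0.002, 0, 0.02], "dr": [0, 0, 0], "hand": 0.0878},
    {"dp": [0.002, 0, 0.04], "dr": [0, 0, 0], "hand": 0.0878},
    {"dp": [0.002, 0, 0.06], "dr": [0, 0, 0], "hand": 0.0878},
    {"dp": [0.002, 0, 0.077], "dr": [0, 0, 0], "hand": 0.0878},
    {"dp": [0.002, 0, 0.077], "dr": [0, 0, 0], "hand": 0.0878},
    {"dp": [0.002, 0, 0.077], "dr": [0, 0, 0], "hand": 0.0878},
    {"dp": [0.002, 0, 0.077], "dr": [0, 0, 0], "hand": 0.045},
    {"dp": [0.002, 0, 0.077], "dr": [0, 0, 0], "hand": 0.045},
    {"dp": [0.002, 0, 0.077], "dr": [0, 0, 0], "hand": 0.045},
    {"dp": [0.002, 0, 0.077], "dr": [0, 0, 0], "hand": 0.045},
    {"dp": [0.002, 0, 0.077], "dr": [0, 0, 0], "hand": 0.045},
    {"dp": [0.002, 0, 0.077], "dr": [0, 0, 0], "hand": 0.045}
  ]
}}

```text
clock: 5.85
ee_pos: [0.5193, -0.2207, 0.0229]
orientation: [0.648, 0.761, 0.0, 0.0]
wrist_force: [-0.3, 0.5, 5.3]
width: 0.682
```

```bash
python3 - <<'E'
from h import *
s=read_state();im=get_image("wrist")[:,:,::-1].copy()
cv2.imwrite("pics/w4.png",im);print(s)
E
```

```text
{'clock': 5.85, 'q': array([-0.08077305,  0.64024527,  0.54062386,  1.9502949 , -0.50626786,
        0.68719678,  0.93311284]), 'qvel': array([ 6.78048345e-05,  2.08683043e-03,  8.14403959e-04,  8.34615429e-04,
        3.69118613e-04, -1.18745728e-04,  1.42641317e-03]), 'effort': array([ 8.22477741e-02, -5.45964253e+01,  9.71500397e+00, -1.70885682e+01,
       -2.29520519e-02, -1.40830264e-01,  3.31604526e-03]), 'ee_pos': array([ 0.51928366, -0.22070798,  0.02287396]), 'orientation': array([6.48173728e-01, 7.61492464e-01, 1.42949558e-04, 1.57510714e-04]), 'wrist_force': array([-0.3257082 ,  0.53584571,  5.33259916]), 'ft_torque': array([-0.0106167 ,  0.16005904, -0.0159667 ]), 'width': 0.6819007426081811}
```

View pics/w4.png

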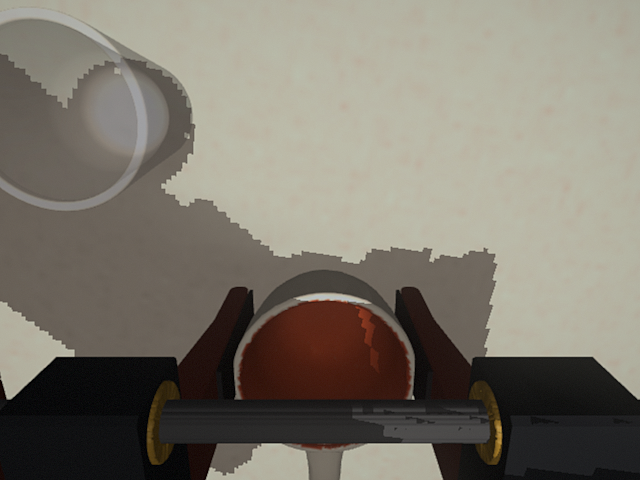

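Gripped at 60 mm and centred in the jaws, with the rim centre at row 371 against 373 predicted for the jaw line. I'll lift and carry it over the plate.

Call:
{"name": "apply_moves", "arguments": {
  "targets": [
    {"dp": [0, 0, -0.02], "dr": [0, 0, 0], "hand": 0.03},
    {"dp": [0, 0, -0.05], "dr": [0, 0, 0], "hand": 0.03},
    {"dp": [0, 0, -0.09], "dr": [0, 0, 0], "hand": 0.03},
    {"dp": [0.01, 0, -0.127], "dr": [0, 0, 0], "hand": 0.03},
    {"dp": [0.04, 0, -0.127], "dr": [0, 0, 0], "hand": 0.03},
    {"dp": [0.08, 0, -0.127], "dr": [0, 0, 0], "hand": 0.03},
    {"dp": [0.12, 0, -0.127], "dr": [0, 0, 0], "hand": 0.03},
    {"dp": [0.16, 0, -0.127], "dr": [0, 0, 0], "hand": 0.03},
    {"dp": [0.2, 0, -0.127], "dr": [0, 0, 0], "hand": 0.03},
    {"dp": [0.24, 0, -0.127], "dr": [0, 0, 0], "hand": 0.03},
    {"dp": [0.28, 0, -0.127], "dr": [0, 0, 0], "hand": 0.03},
    {"dp": [0.32, 0, -0.127], "dr": [0, 0, 0], "hand": 0.03},
    {"dp": [0.36, 0, -0.127], "dr": [0, 0, 0], "hand": 0.03},
    {"dp": [0.385, 0, -0.127], "dr": [0, 0, 0], "hand": 0.03},
    {"dp": [0.398, 0, -0.127], "dr": [0, 0, 0], "hand": 0.03},
    {"dp": [0.398, 0, -0.127], "dr": [0, 0, 0], "hand": 0.03},
    {"dp": [0.398, 0, -0.127], "dr": [0, 0, 0], "hand": 0.03}
  ]
}}

```text
clock: 8.02
ee_pos: [0.4557, 0.1709, 0.1498]
orientation: [0.649, 0.761, -0.0, 0.0]
wrist_force: [0.8, -1.6, -1.0]
width: 0.683
```

```bash
python3 - <<'E'
from h import *
s=read_state();print(s["ee_pos"],s["width"],s["orientation"],s["wrist_force"],s["q"])
a=get_image("scene")[:,:,::-1];b=get_image("wrist")[:,:,::-1]
cv2.imwrite("pics/s5.png",cv2.resize(a[200:440,180:500],None,fx=2.4,fy=2.4));cv2.imwrite("pics/w5.png",b)
E
```

```text
[0.45572151 0.1709193  0.14981363] 0.6832569619067945 [ 6.48740996e-01  7.61009250e-01 -1.25656949e-04  1.57531761e-04] [ 0.83194424 -1.63614593 -1.02071707] [-0.9795937   0.3160958   0.63706705  2.05330018 -0.24885656  0.84682929
 -0.04092362]
```

View pics/s5.png

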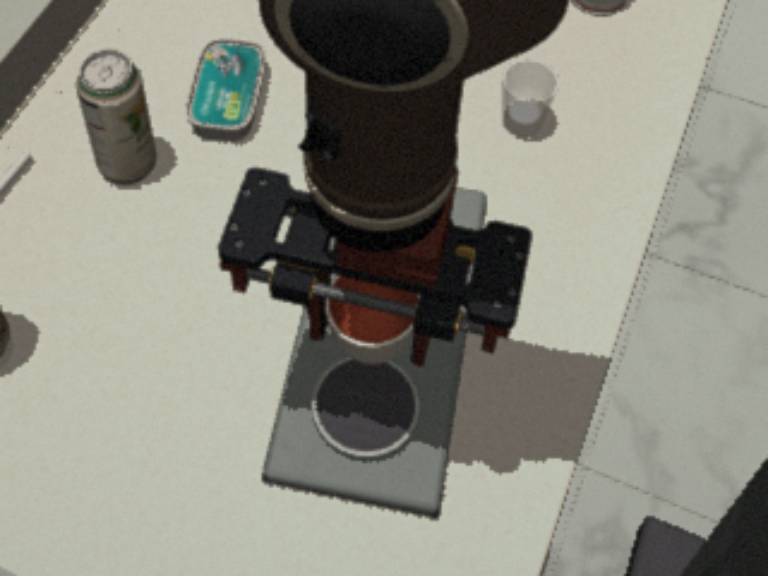

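View pics/w5.png

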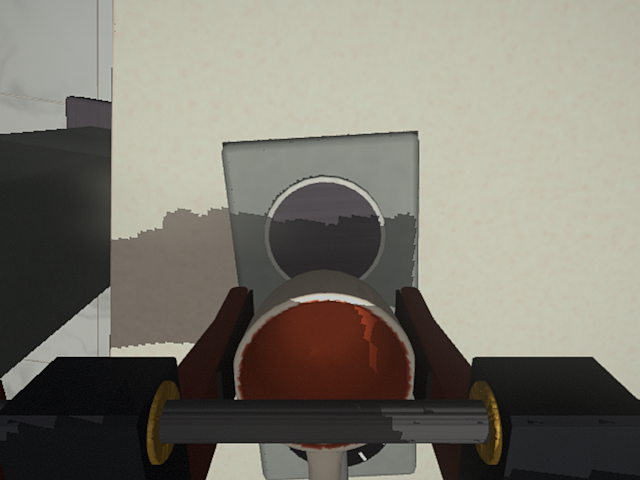

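```bash
python3 - <<'E'
from h import *
im=cv2.imread("pics/w5.png");c=camera_info("wrist");s=read_state()
g=im.astype(int)
# bright rim pixels: scan rays from approx centre, outermost bright->housing edge of disc dark
pts=[]
cx,cy=325,230
for a in np.radians(np.arange(150,391,3)):
    prof=[g[int(round(cy+r*np.sin(a))),int(round(cx+r*np.cos(a)))] for r in np.arange(45,66,.5)]
    br=np.array([p.sum() for p in prof]);d=np.abs(np.array([p[1]-p[2] for p in prof]))
    # gradient maximum (dark disc -> rim)
    k=np.argmax(np.diff(br[::1]));r=45+.5*k
    pts.append((cx+r*np.cos(a),cy+r*np.sin(a)))
pts=np.array(pts,np.float32)
e=cv2.fitEllipseAMS(pts);print(e);P=cast(c,e[0],.036);print(P, s["ee_pos"])
v=pts
q=np.array([cast(c,p,.036)[:2] for p in pts])
A=np.c_[2*q,np.ones(len(q))];sol=np.linalg.lstsq(A,(q**2).sum(1),rcond=None)[0];print("circle",sol[:2],np.sqrt(sol[2]+sol[:2]@sol[:2]))
E
```

```text
((324.519775390625, 234.84130859375), (106.37049102783203, 111.48445892333984), 95.66422271728516)
[0.45471393 0.17588843 0.036     ] [0.45574789 0.17094317 0.14972991]
circle [0.45487657 0.1744771 ] 0.03599714246928726
```

Call:
{"name": "apply_moves", "arguments": {
  "targets": [
    {"dp": [0.003, -0.001, 0.02], "dr": [0, 0, 0], "hand": 0.03},
    {"dp": [0.003, -0.001, 0.04], "dr": [0, 0, 0], "hand": 0.03},
    {"dp": [0.003, -0.001, 0.06], "dr": [0, 0, 0], "hand": 0.03},
    {"dp": [0.003, -0.001, 0.075], "dr": [0, 0, 0], "hand": 0.03},
    {"dp": [0.003, -0.001, 0.083], "dr": [0, 0, 0], "hand": 0.03},
    {"dp": [0.003, -0.001, 0.086], "dr": [0, 0, 0], "hand": 0.03},
    {"dp": [0.003, -0.001, 0.088], "dr": [0, 0, 0], "hand": 0.03},
    {"dp": [0.003, -0.001, 0.089], "dr": [0, 0, 0], "hand": 0.03},
    {"dp": [0.003, -0.001, 0.089], "dr": [0, 0, 0], "hand": 0.03},
    {"dp": [0.003, -0.001, 0.089], "dr": [0, 0, 0], "hand": 0.03}
  ]
}}

```text
clock: 9.38
ee_pos: [0.4541, 0.1752, 0.0609]
orientation: [0.648, 0.762, 0.0, 0.0]
wrist_force: [0.2, -0.2, -1.9]
width: 0.682
```

```bash
python3 - <<'E'
from h import *
s=read_state();print(s["ee_pos"],s["width"],s["orientation"],s["wrist_force"],s["ft_torque"])
b=get_image("wrist")[:,:,::-1];cv2.imwrite("pics/w6.png",b)
a=get_image("scene")[:,:,::-1];cv2.imwrite("pics/s6.png",cv2.resize(a[260:420,250:450],None,fx=3.7,fy=3.7))
E
```

```text
[0.45414553 0.17517055 0.06086073] 0.6823203678419772 [6.48118660e-01 7.61539330e-01 2.24121040e-04 2.13345454e-05] [ 0.16377292 -0.22983439 -1.87600157] [-0.01820554  0.04150793  0.04295435]
```

View pics/w6.png

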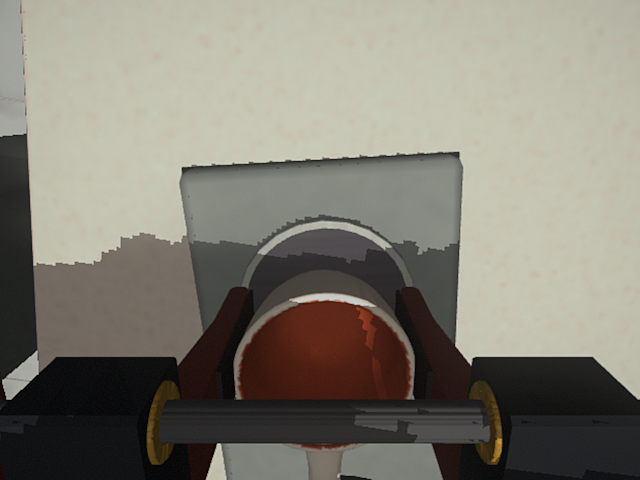

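View pics/s6.png

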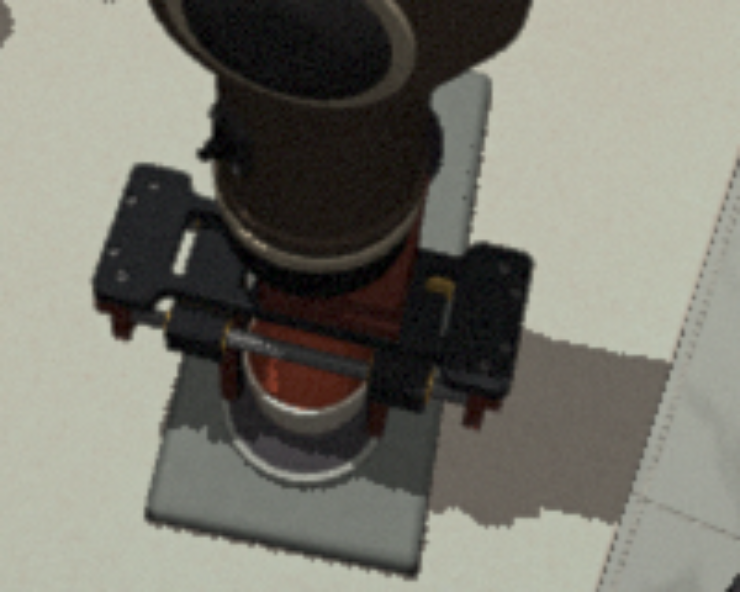

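Force shows the mug still hanging. The plate's far rim at row ~220 against 216 predicted means it is centred within 2 mm. I'll lower 2 mm more, then check.

Call:
{"name": "apply_moves", "arguments": {
  "targets": [
    {"dp": [0, 0, 0.001], "dr": [0, 0, 0], "hand": 0.03},
    {"dp": [0, 0, 0.002], "dr": [0, 0, 0], "hand": 0.03},
    {"dp": [0, 0, 0.002], "dr": [0, 0, 0], "hand": 0.03}
  ]
}}

```text
clock: 9.85
ee_pos: [0.4541, 0.1751, 0.0589]
orientation: [0.648, 0.761, 0.0, -0.0]
wrist_force: [-0.5, 0.3, 2.6]
width: 0.681
```

Contact: the plate pushes back with about 4 N, so I'll release and rise straight up.

Call:
{"name": "apply_moves", "arguments": {
  "targets": [
    {"dp": [0, 0, 0], "dr": [0, 0, 0], "hand": 0.065},
    {"dp": [0, 0, 0], "dr": [0, 0, 0], "hand": 0.07},
    {"dp": [0, 0, 0], "dr": [0, 0, 0], "hand": 0.0878},
    {"dp": [0, 0, 0], "dr": [0, 0, 0], "hand": 0.0878},
    {"dp": [0, 0, 0], "dr": [0, 0, 0], "hand": 0.0878},
    {"dp": [0, 0, -0.01], "dr": [0, 0, 0], "hand": 0.0878},
    {"dp": [0, 0, -0.03], "dr": [0, 0, 0], "hand": 0.0878},
    {"dp": [0, 0, -0.06], "dr": [0, 0, 0], "hand": 0.0878},
    {"dp": [0, 0, -0.1], "dr": [0, 0, 0], "hand": 0.0878},
    {"dp": [0, 0, -0.14], "dr": [0, 0, 0], "hand": 0.0878},
    {"dp": [0, 0, -0.14], "dr": [0, 0, 0], "hand": 0.0878},
    {"dp": [0, 0, -0.14], "dr": [0, 0, 0], "hand": 0.0878}
  ]
}}

```text
clock: 11.35
ee_pos: [0.4537, 0.1751, 0.1986]
orientation: [0.648, 0.762, 0.0, -0.0]
wrist_force: [-0.2, -0.3, 0.3]
width: 0.998
```

```bash
python3 - <<'E'
from h import *
import pickle
s=read_state();c=camera_info("wrist");b=get_image("wrist")[:,:,::-1];cv2.imwrite("pics/w7.png",b)
pickle.dump((s,c),open("w7.pkl","wb"))
a=get_image("scene")[:,:,::-1];cv2.imwrite("pics/s7.png",cv2.resize(a[260:420,250:450],None,fx=3.7,fy=3.7))
print(s["ee_pos"],s["clock"],s["q"])
E
```

```text
[0.45365046 0.17506157 0.19856065] 11.35 [-1.03700814  0.24234615  0.67768997  2.0039748  -0.18598193  0.95559809
 -0.10494522]
```

View pics/w7.png

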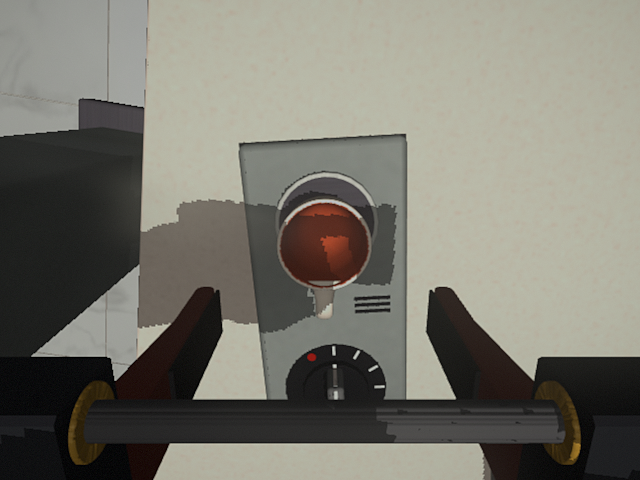

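View pics/s7.png

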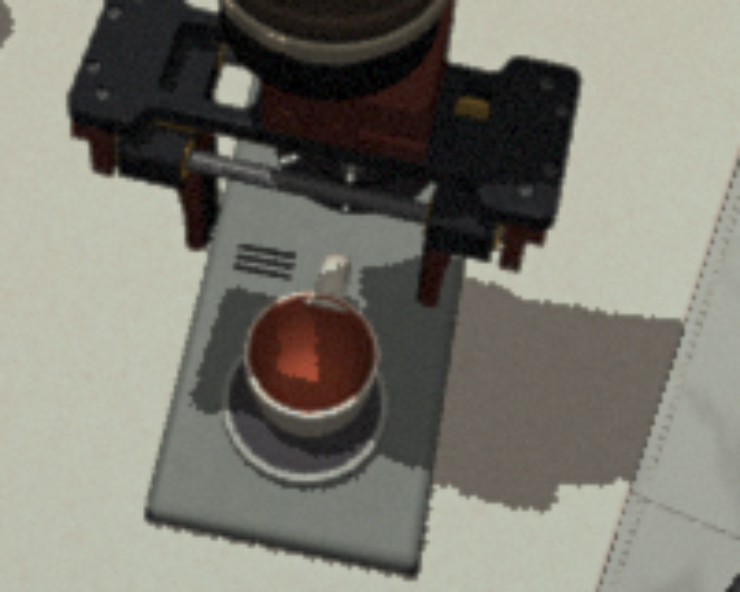

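```bash
python3 - <<'E'
from h import *
import pickle
s,c=pickle.load(open("w7.pkl","rb"));im=cv2.imread("pics/w7.png").astype(int)
# predicted rows for plate rim & mug
print("mug rim by wrist",cast(c,(325,245),.087),"left/right",cast(c,(278,245),.087),cast(c,(372,245),.087),"top/bot",cast(c,(325,200),.087),cast(c,(325,290),.087))
print("plate far edge",cast(c,(326,172.5),.036),"left/right",cast(c,(276,222),.036),cast(c,(377.5,222),.036))
t=camera_info("top");a=get_image("top")[:,:,::-1];cv2.imwrite("pics/t7.png",cv2.resize(a[240:340,180:340],None,fx=5,fy=5))
E
```

```text
mug rim by wrist [0.45387392 0.17403185 0.087     ] left/right [0.42393215 0.16919015 0.087     ] [0.48381887 0.17887406 0.087     ] top/bot [0.4491256  0.20323175 0.087     ] [0.45895331 0.14279612 0.087     ]
plate far edge [0.44846124 0.21277192 0.036     ] left/right [0.41702848 0.16965128 0.036     ] [0.49312936 0.18195918 0.036     ]
```

View pics/t7.png

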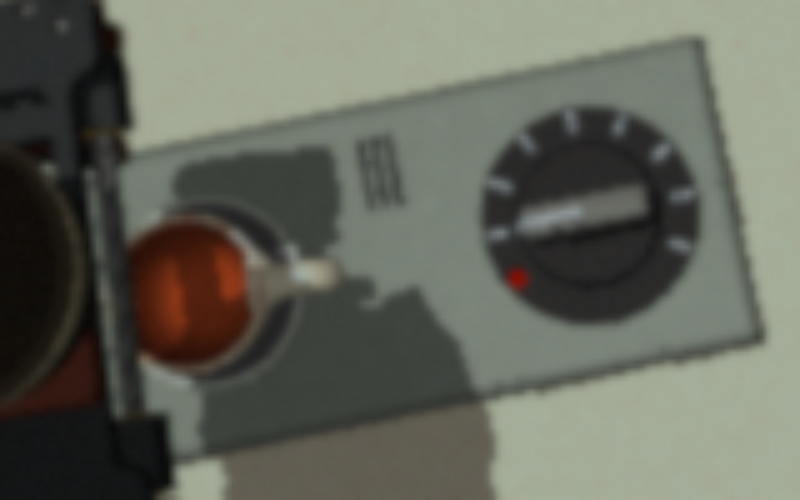

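The mug is upright and, by the wrist view, within about 2 mm of the plate's centre. Next is the view above the dial.

Call:
{"name": "apply_moves", "arguments": {
  "targets": [
    {"dp": [-0.04, 0.002, 0.0], "dr": [0, 0, -1], "hand": 0.0878},
    {"dp": [-0.08, 0.004, 0.0], "dr": [0, 0, -3.3], "hand": 0.0878},
    {"dp": [-0.12, 0.006, 0.01], "dr": [0, 0, -3.3], "hand": 0.0878},
    {"dp": [-0.16, 0.0095, 0.038], "dr": [0, 0, -3.3], "hand": 0.0878},
    {"dp": [-0.16, 0.0095, 0.038], "dr": [0, 0, -3.3], "hand": 0.0878},
    {"dp": [-0.16, 0.0095, 0.038], "dr": [0, 0, -3.3], "hand": 0.0878},
    {"dp": [-0.16, 0.0095, 0.038], "dr": [0, 0, -3.3], "hand": 0.0878}
  ]
}}

```text
clock: 12.38
ee_pos: [0.4891, 0.0199, 0.1608]
orientation: [0.625, 0.78, 0.0, -0.0]
wrist_force: [0.9, -0.1, 0.1]
width: 1.001
```

```bash
python3 - <<'E'
from h import *
import pickle
from scipy.spatial.transform import Rotation as Ro
s=read_state();c=camera_info("wrist");b=get_image("wrist")[:,:,::-1];cv2.imwrite("pics/w8.png",b)
pickle.dump((s,c),open("w8.pkl","wb"))
print(s["ee_pos"],s["clock"],s["q"],s["orientation"])
R=Ro.from_quat(s["orientation"]).as_matrix()
for z in(.022,.058): print(z,[proj(c,s["ee_pos"]+R@np.array([x,0,s["ee_pos"][2]-z])).round(0) for x in(-.026,0,.026)])
E
```

```text
[0.489058   0.01986786 0.16083018] 12.375 [-0.71944615  0.31551388  0.71188529  2.0394137  -0.26721852  0.87758402
  0.36055215] [ 6.25252230e-01  7.80422709e-01  1.93478384e-04 -8.47087309e-05]
0.022 [array([325., 266.]), array([325., 231.]), array([325., 195.])]
0.058 [array([325., 286.]), array([325., 248.]), array([325., 207.])]
```

View pics/w8.png

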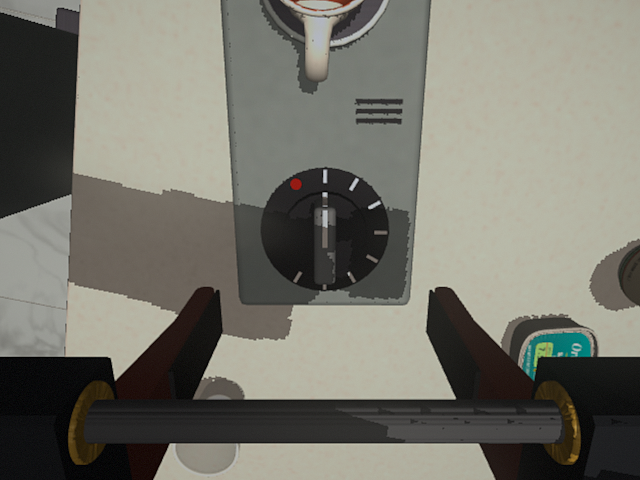

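The dial disc is centred at (325,229) and the bar runs from (325,206) to (325,284), against 207 to 286 predicted for the jaw line. The jaws are aligned to about 1 mm and the pointer is at click 1. I'll descend and grip the bar.

Call:
{"name": "apply_moves", "arguments": {
  "targets": [
    {"dp": [0, 0, 0.03], "dr": [0, 0, 0], "hand": 0.0878},
    {"dp": [0, 0, 0.06], "dr": [0, 0, 0], "hand": 0.0878},
    {"dp": [0, 0, 0.09], "dr": [0, 0, 0], "hand": 0.06},
    {"dp": [0, 0, 0.105], "dr": [0, 0, 0], "hand": 0.05},
    {"dp": [0, 0, 0.112], "dr": [0, 0, 0], "hand": 0.05},
    {"dp": [0, 0, 0.112], "dr": [0, 0, 0], "hand": 0.05},
    {"dp": [0, 0, 0.112], "dr": [0, 0, 0], "hand": 0.0},
    {"dp": [0, 0, 0.112], "dr": [0, 0, 0], "hand": 0.0},
    {"dp": [0, 0, 0.112], "dr": [0, 0, 0], "hand": 0.0},
    {"dp": [0, 0, 0.112], "dr": [0, 0, 0], "hand": 0.0},
    {"dp": [0, 0, 0.112], "dr": [0, 0, 0], "hand": 0.0},
    {"dp": [0, 0, 0.112], "dr": [0, 0, 0], "hand": 0.0},
    {"dp": [0, 0, 0.112], "dr": [0, 0, 0], "hand": 0.0}
  ]
}}

```text
clock: 14.05
ee_pos: [0.4897, 0.0188, 0.0489]
orientation: [0.626, 0.78, 0.0, 0.0]
wrist_force: [3.0, 1.2, 1.4]
width: 0.157
```

```bash
python3 - <<'E'
from h import *
s=read_state();b=get_image("wrist")[:,:,::-1];cv2.imwrite("pics/w9.png",b)
print(s)
E
```

```text
{'clock': 14.05, 'q': array([-0.58875724,  0.50238985,  0.57825929,  2.1199264 , -0.45651621,
        0.64005239,  0.52390431]), 'qvel': array([ 0.00124836,  0.00045775,  0.00094618,  0.00055821, -0.00011934,
        0.00080043, -0.00028497]), 'effort': array([ 5.82991038e-01, -4.54827762e+01,  8.26660305e+00, -1.46375844e+01,
        4.33513597e-01,  9.08158366e-01,  5.00375958e-03]), 'ee_pos': array([0.48965677, 0.01876258, 0.04886613]), 'orientation': array([6.25928983e-01, 7.79879815e-01, 4.53068579e-04, 4.19795874e-04]), 'wrist_force': array([2.9721453 , 1.17621042, 1.40930584]), 'ft_torque': array([ 2.73418592e-01, -6.20143362e-01, -1.59078401e-04]), 'width': 0.15733822578223827}
```

View pics/w9.png

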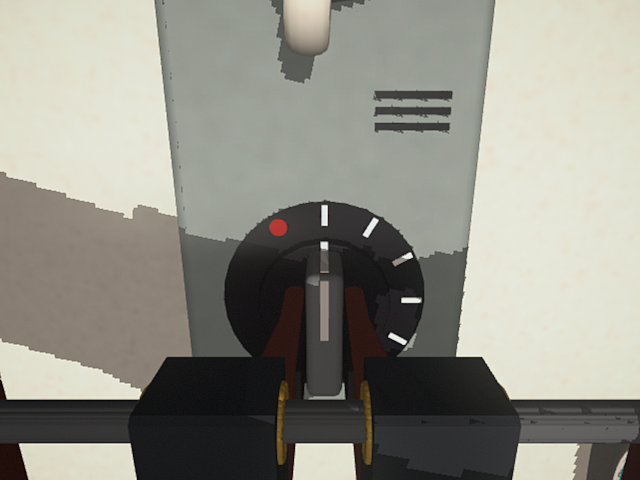

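The bar is held (14 mm opening) and the pointer is at the first mark. I'll turn clockwise, first to 30 degrees.

Call:
{"name": "apply_moves", "arguments": {
  "targets": [
    {"dp": [0, 0, 0], "dr": [0, 0, 5], "hand": 0.0},
    {"dp": [0, 0, 0], "dr": [0, 0, 10], "hand": 0.0},
    {"dp": [0, 0, 0], "dr": [0, 0, 15], "hand": 0.0},
    {"dp": [0, 0, 0], "dr": [0, 0, 20], "hand": 0.0},
    {"dp": [0, 0, 0], "dr": [0, 0, 25], "hand": 0.0},
    {"dp": [0, 0, 0], "dr": [0, 0, 30], "hand": 0.0},
    {"dp": [0, 0, 0], "dr": [0, 0, 30], "hand": 0.0}
  ]
}}

```text
clock: 14.98
ee_pos: [0.4899, 0.0187, 0.0489]
orientation: [0.806, 0.592, 0.001, 0.001]
wrist_force: [4.6, 0.8, 0.6]
width: 0.157
```

```bash
python3 - <<'E'
from h import *
s=read_state();b=get_image("wrist")[:,:,::-1];cv2.imwrite("pics/w10.png",b)
print(s)
E
```

```text
{'clock': 14.975, 'q': array([-0.69113232,  0.54285135,  0.72094752,  2.12544527, -0.57806397,
        0.67326816,  0.1201588 ]), 'qvel': array([ 0.00731126, -0.00585985, -0.01208191,  0.00125378,  0.01061434,
       -0.00266099,  0.03522995]), 'effort': array([  0.48915887, -44.37428355,  10.38742483, -12.93691546,
         0.6067463 ,   1.4414949 ,  -0.54374496]), 'ee_pos': array([0.48989882, 0.01874423, 0.04887209]), 'orientation': array([8.06262944e-01, 5.91556753e-01, 5.87441965e-04, 5.72871517e-04]), 'wrist_force': array([4.6061505 , 0.776519  , 0.61940728]), 'ft_torque': array([ 0.27324623, -1.01519144, -0.02740792]), 'width': 0.15675302765308197}
```

View pics/w10.png

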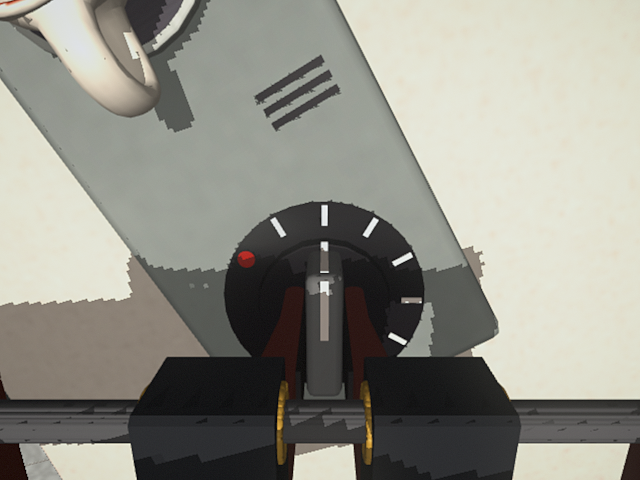

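The pointer is now on the second mark. 90 degrees more.

Call:
{"name": "apply_moves", "arguments": {
  "targets": [
    {"dp": [0, 0, 0], "dr": [0, 0, 5], "hand": 0.0},
    {"dp": [0, 0, 0], "dr": [0, 0, 10], "hand": 0.0},
    {"dp": [0, 0, 0], "dr": [0, 0, 15], "hand": 0.0},
    {"dp": [0, 0, 0], "dr": [0, 0, 20], "hand": 0.0},
    {"dp": [0, 0, 0], "dr": [0, 0, 25], "hand": 0.0},
    {"dp": [0, 0, 0], "dr": [0, 0, 30], "hand": 0.0},
    {"dp": [0, 0, 0], "dr": [0, 0, 35], "hand": 0.0},
    {"dp": [0, 0, 0], "dr": [0, 0, 40], "hand": 0.0},
    {"dp": [0, 0, 0], "dr": [0, 0, 45], "hand": 0.0},
    {"dp": [0, 0, 0], "dr": [0, 0, 50], "hand": 0.0},
    {"dp": [0, 0, 0], "dr": [0, 0, 55], "hand": 0.0},
    {"dp": [0, 0, 0], "dr": [0, 0, 60], "hand": 0.0},
    {"dp": [0, 0, 0], "dr": [0, 0, 60], "hand": 0.0}
  ]
}}

```text
clock: 16.65
ee_pos: [0.4902, 0.0184, 0.0489]
orientation: [0.994, 0.109, 0.001, 0.0]
wrist_force: [6.6, 0.1, -0.1]
width: 0.153
```

```bash
python3 - <<'E'
from h import *
s=read_state();print(s["q"],s["ft_torque"],s["ee_pos"])
E
```

```text
[-0.86379306  0.66688994  0.99327545  2.13388132 -0.82048     0.78625279
 -0.69023459] [ 0.16155917 -1.37213553 -0.01789756] [0.49024115 0.01836989 0.04889628]
```

Call:
{"name": "apply_moves", "arguments": {
  "targets": [
    {"dp": [0, 0, 0], "dr": [0, 0, 5], "hand": 0.0},
    {"dp": [0, 0, 0], "dr": [0, 0, 10], "hand": 0.0},
    {"dp": [0, 0, 0], "dr": [0, 0, 15], "hand": 0.0},
    {"dp": [0, 0, 0], "dr": [0, 0, 20], "hand": 0.0},
    {"dp": [0, 0, 0], "dr": [0, 0, 25], "hand": 0.0},
    {"dp": [0, 0, 0], "dr": [0, 0, 30], "hand": 0.0},
    {"dp": [0, 0, 0], "dr": [0, 0, 30], "hand": 0.0},
    {"dp": [0, 0, 0], "dr": [0, 0, 30], "hand": 0.0}
  ]
}}

```text
clock: 17.65
ee_pos: [0.4902, 0.0181, 0.0489]
orientation: [0.988, -0.151, 0.001, 0.0]
wrist_force: [6.8, -0.1, -0.9]
width: 0.156
```

```bash
python3 - <<'E'
from h import *
s=read_state();b=get_image("wrist")[:,:,::-1];cv2.imwrite("pics/w11.png",b)
print(s["q"],s["ft_torque"],s["ee_pos"])
E
```

```text
[-0.92554373  0.74712424  1.11218748  2.13680807 -0.92753802  0.86441516
 -1.1101049 ] [-0.1188466  -1.43576655 -0.01597395] [0.49023124 0.01809649 0.04888886]
```

View pics/w11.png

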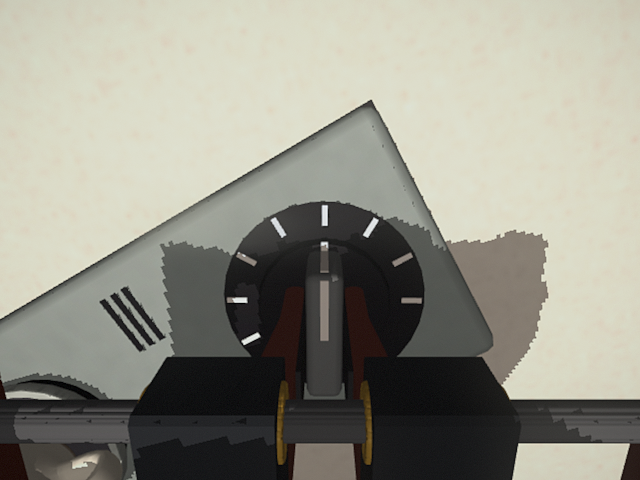

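The pointer sits on a mark with three more clockwise of it (372,227; 402,260; 411,300) and four before it, so this is click 5. I'll release and rise.

Call:
{"name": "apply_moves", "arguments": {
  "targets": [
    {"dp": [0, 0, 0], "dr": [0, 0, 0], "hand": 0.03},
    {"dp": [0, 0, 0], "dr": [0, 0, 0], "hand": 0.045},
    {"dp": [0, 0, 0], "dr": [0, 0, 0], "hand": 0.045},
    {"dp": [0, 0, 0], "dr": [0, 0, 0], "hand": 0.045},
    {"dp": [0, 0, -0.01], "dr": [0, 0, 0], "hand": 0.045},
    {"dp": [0, 0, -0.03], "dr": [0, 0, 0], "hand": 0.045},
    {"dp": [0, 0, -0.06], "dr": [0, 0, 0], "hand": 0.045},
    {"dp": [0, 0, -0.1], "dr": [0, 0, 0], "hand": 0.045},
    {"dp": [0, 0, -0.14], "dr": [0, 0, 0], "hand": 0.045},
    {"dp": [0, 0, -0.18], "dr": [0, 0, 0], "hand": 0.045},
    {"dp": [0, 0, -0.22], "dr": [0, 0, 0], "hand": 0.045},
    {"dp": [0, 0, -0.22], "dr": [0, 0, 0], "hand": 0.045},
    {"dp": [0, 0, -0.22], "dr": [0, 0, 0], "hand": 0.045},
    {"dp": [0, 0, -0.22], "dr": [0, 0, 0], "hand": 0.045}
  ]
}}

```text
clock: 19.45
ee_pos: [0.4883, 0.0187, 0.2677]
orientation: [0.988, -0.152, -0.001, 0.0]
wrist_force: [-1.2, -0.5, -0.1]
width: 0.515
```

```bash
python3 - <<'E'
from h import *
s=read_state();b=get_image("wrist")[:,:,::-1];cv2.imwrite("pics/w12.png",b)
a=get_image("scene")[:,:,::-1];cv2.imwrite("pics/s12.png",a)
print(s["ee_pos"],s["wrist_force"],s["clock"],abs(s["qvel"]).max())
E
```

```text
[0.48830041 0.01868866 0.26772979] [-1.15890037 -0.52284176 -0.08775474] 19.45 0.007975620716496488
```

View pics/w12.png

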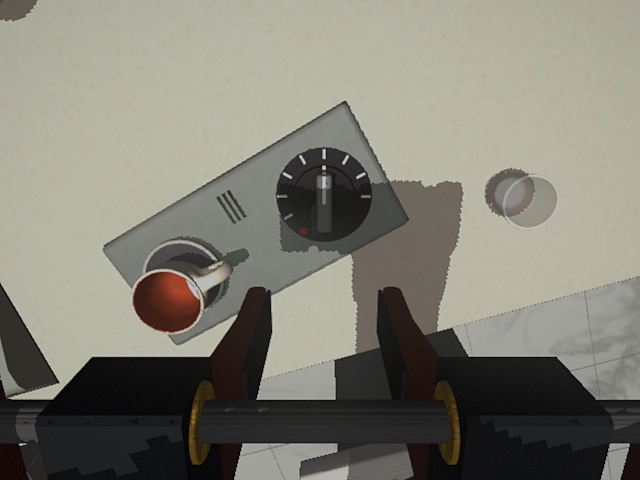

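View pics/s12.png

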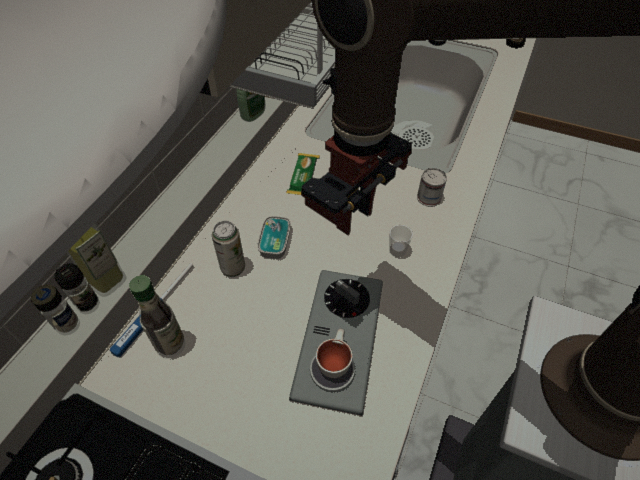

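In the final wrist view the red dot is at (303,231) and the pointer is on the fifth mark at (323,154). In the scene view the mug stands upright on the plate, the bystanders are where they started, and the gripper is clear of everything.

```bash
python3 -c "
from bench import *
print(job_done())"
```

```text
the job is handed in; nothing more can be done
None
```

I put the mug on the warmer's plate, let go of it, and then turned the dial clockwise from click 1 to click 5. I handed the job in at about 19.5 s, with the gripper raised clear and touching nothing.

**Mug:** After release, the wrist camera put the mug's centre within about 2 mm of the plate's centre. The last pictures show it upright.

**Dial:** After I let go, the pointer rests on the fifth white mark clockwise from the red dot.

**Other things:** In the last scene picture, all six bystanders stand where they began, judged by eye.

**Checks that failed or disagreed:**
- The first move call was refused because its rows had no "hand" value; nothing moved.
- The top and wrist cameras disagreed by 4 to 7 mm along y. For the mug, combining the two views gave a useless height (4 mm), so I used close-up wrist views and contact force instead.
- The plate's height came out at 32 to 34 mm, against 36 mm in the text. The mug touched down at a height that matches 36 mm.

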